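Make up a window hardware order and ring the counter bell

ROBOT

A 7-joint arm with a two-finger parallel gripper is mounted at the origin on the work surface. World frame = base frame: x ahead of the robot, y to its left, z up, the work surface at z = 0. Lengths are in m, angles in degrees, forces in N, time in s.
With the tool pointing down it reaches from about 0.4 to 0.85 m from the base axis. Payload 10.4 kg.
Tool frame: the origin (TCP) lies between the finger pads; the fingertips stand 17 mm ahead of it and the grasp point (between the pads) lies 2 mm behind it (tcp_to_tips is the distance from the TCP to the fingertips, in m); z points along the fingers, y is the line along which they close (so a half turn about z gives the same grasp; the last joint's range is limited). The gripper opens to 87 mm and grips with 3 to 60 N. Pads are 19 mm wide; open, the fingers measure 117 mm over their backs; the gripper's body (75 mm by 190 mm) begins 51 mm behind the grasp point.
Start: joints at [75.653, 19.034, -3.707, 83.658, 1.238, 77.344, -5.071], TCP at [0.141, -0.609, 0.24] pointing down, gripper open.
Joint ranges: [-148.97, 148.97], [-28.65, 121.19], [-84.17, 76.75], [9.2, 138.47], [-72.65, 252.65], [3.7, 117.97], [-149.18, 149.18]. Speed limits (degrees/s): [127.2, 127.2, 159.86, 159.86, 180, 180, 180].

INTERFACE

Orientations are given as a 3x3 rotation matrix whose columns are the frame's x, y, z axes.
In Python, from bench import * gives the robot as it stands.
- The arm moves only by the tool drive_tool, never from a script. Its argument "increments" is a list of rows, each an object of numbers: "x", "y", "z": the shift along the tool's x, y, z in cm; "turn": the turn about the tool's z in degrees; "jaw": the finger opening in cm, from 0 to 8.7. In form: [{"x": .., "y": .., "z": .., "turn": .., "jaw": ..}, ...]. A call has 1 to 8 rows; each row is the pose to reach, as a shift and turn from the pose commanded when the call began, along the tool's axes at that moment; what a row does not reach only later rows make up. A row lasts 1/12 s, in which the tool goes at most 41.7 mm and 7.16 degrees, less where a joint would pass 70% of its speed; a pose out of reach is approached as far as the arm can. A call with a gripper value outside its range is refused whole. The fingers move at their own pace and stop on an object; the grip force is fixed at half the most. Time passes only in rows, so rows that repeat a pose let the fingers close. It gives the time, the measured TCP pose, the force, the opening and the grip force at its end, in the units of the state.
- observe(): the state, without advancing time (a new reading comes with each control period).
- snapshot(name): name is "side" or "top"; returns the picture (480x640x3 uint8, blue, green, red); there is no depth.
- get_calibration(name): a dict with "fx", "fy", "cx", "cy" (pixels), "eye" and "attitude" of the camera in the world. Camera axes: x right, y down, z forward; pixel columns grow to the right and rows downward; lengths in m; the calibration is good to about 2 mm. A picture is of the moment at which its call begins. get_calibration takes no time and is no camera call.
- finish_job(): hands the job in; it is judged then, once.
Trained networks look in the newest picture that a camera, given by its name, has taken for a name from the list of things; names that differ only in an ending like _2 or _b are one class to them, and where a whole thing is asked for, a point or a joint stands for the part that bears it (a point fixed in the world has none). Each returns a list of dicts, best first, with "conf" (0 to 1); they miss things now and then, are a little off and sometimes report something else, mostly with a low value. They report only what shows in the picture. A call takes as long as a camera call. They do not tell look-alikes from the thing itself.
- search_frame(camera, target): "extent" ([left, top, right, bottom] in pixels, round what is visible of it).
The state is a dict: "t": time; "q": joint angles; "qd": joint speeds; "tau": joint torques, N m; "eef_pos": TCP position; "ee_rot": TCP orientation; "contact_force": force on the tool from outside, world axes, zero at the start; "ft_torque": the same for the moment, N m; "grip_width": opening from 0.0 (shut) to 1.0 (fully open); "finger_force": force on a finger pad.
Only numpy, scipy, OpenCV 4.12 (cv2) and the standard library are available. Lean on these libraries where they do the work, as an engineer would, in place of code of your own. Each camera call takes 0.05 s, during which the arm holds its last target. There are 200 camera calls.

TASK

Make up the customer's order in the open grey tray: put in the chrome casement stay, the bronze window handle and the larger of the two white pulleys, each lying flat on the tray's floor the same way up as it lies now, not on top of one another or on the rim. With all three in and let go, press the pedal of the counter bell fully down to its stop and let it spring back up. Leave everything else where it is.

Things in the scene. Friction and masses are not known exactly. Their poses are not given: they have to be found in the camera images.
- tray: open grey steel tray, loose on the bench, 1.5 kg; outside 150 (x) x 246 (y) x 45 mm high, walls and floor 5 mm thick, so inside 140 x 236 mm; origin at the centre of its underside (the inner floor is 5 mm above it), long side along y
- stay: chrome casement stay, about 0.16 kg, lying flat: a straight bar 14 mm wide and 10 mm high, 200 mm long over all along x; a block 24 x 24 x 14 mm high ends it at +x, a disc 22 mm across and 12 mm high at -x; origin at mid-length on its underside
- stay_bracket_end (a point): the extreme end of the stay at its block (+100 mm along the stay's x), at the height of its underside
- stay_round_end (a point): the extreme end of the stay at its disc (-100 mm along the stay's x), at the height of its underside
- handle: small bronze window handle, about 0.13 kg, standing on its base plate: plate 52 x 26 x 6 mm centred 24 mm towards -x from the origin, on it a neck 16 mm thick, on top a lever along x, 14 mm wide, from 26 to 38 mm height, from x = -41 to +50 mm (its +x tip is a disc 18 mm across); origin on the underside, about mid-length of the lever; centre of mass near x = -13 mm
- pulley_large: the larger white nylon sash pulley, about 70 g, lying flat: grooved wheel 56 mm across, 20 mm thick, a steel bush 16 mm across standing 16 mm up from its middle (top at 36 mm); origin at the centre of its underside, z along the axle
- pulley_small: the smaller white pulley, not in the order: wheel 36 mm across, 20 mm thick, with the same 16 mm bush standing 16 mm above it; origin at the centre of its underside
- can: upright plain steel can, 54 mm across, 105 mm high, to be left alone; origin at the centre of its underside
- camlock: brass sash cam lock on a wooden rail offcut 80 (x) x 38 (y) x 28 mm, lock up to 52 mm high, to be left alone; origin at the centre of the underside
- tape: black tape measure standing on edge, 62 (x) x 34 (y) x 56 mm high, to be left alone; origin at the centre of its underside
- weight: grey cast iron sash weight, square bar 36 x 36 mm, 150 mm long along y and an eye at +y, 1.4 kg, at the back of the bench, to be left alone; origin at the centre of its underside
- screwdriver: screwdriver lying at the back of the bench, to be left alone
- bell: counter bell, fixed to the bench: wooden base 180 (x) x 72 (y) x 8 mm high, centred 30 mm towards +x from the origin (origin on the underside), a chrome dome 66 mm across and 49 mm high centred at x = +82 mm, and a spring pedal over the -x half
- pedal_pad (a point): middle of the top of the rubber pad (34 x 46 mm) near the free end of the bell's steel pedal; at rest about 43 mm above the bench, at x = -33 mm in the bell's frame; fully pressed it is about 23 mm above the bench, 68 mm to -x of the hinge; the pedal (52 mm wide) is hinged along the bell's y at x = +30 mm, 17 mm high
- pedal (a joint): pedal angle, rad: 0 at rest (spring held up, free end raised), 0.30 pressed down on its stop; about 3.5 N starts it and 9 N at the pad holds it at the stop
There are look-alikes about, which are no part of the job. Several things have the shape of the stay; the one meant has the colours described above.

How it is judged (in metres and radians):
On the way, in this order (a step that is already met when the one before it is completed fails the run):
1. the stay, the handle and the larger pulley all lie flat on the tray's floor, let go (x of stay_bracket_end in the frame of tray between -0.072 and 0.072 m and y of stay_bracket_end in the frame of tray between -0.12 and 0.12 m and z of stay_bracket_end in the frame of tray between -0.005 and 0.014 m and x of stay_round_end in the frame of tray between -0.072 and 0.072 m and y of stay_round_end in the frame of tray between -0.12 and 0.12 m and z of stay_round_end in the frame of tray between -0.005 and 0.014 m and x of handle in the frame of tray between -0.072 and 0.072 m and y of handle in the frame of tray between -0.12 and 0.12 m and z of handle in the frame of tray between -0.005 and 0.014 m and x of pulley_large in the frame of tray between -0.072 and 0.072 m and y of pulley_large in the frame of tray between -0.12 and 0.12 m and z of pulley_large in the frame of tray between -0.005 and 0.014 m and angle between each of stay, handle, pulley_large's own z axis and vertical below 0.2 rad and contact force between the fingers and stay below 0.3 N and contact force between the fingers and handle below 0.3 N and contact force between the fingers and pulley_large below 0.3 N and linear speed of each of stay, handle, pulley_large below 0.03 m/s), for 0.2 s.
2. the bell's pedal is pressed down to its stop (value of joint pedal above 0.27 rad), for 0.05 s.
At the end, for the whole second after the job is handed in: Both ends of the stay and the origins of handle and larger pulley are inside the tray (72 mm across, 120 mm along from its centre), under 14 mm above its underside, tilted under 0.2 rad, at rest; the pedal, pressed past 0.27 rad after that, is back below 0.05 rad (x of stay_bracket_end in the frame of tray between -0.072 and 0.072 m and y of stay_bracket_end in the frame of tray between -0.12 and 0.12 m and z of stay_bracket_end in the frame of tray between -0.005 and 0.014 m and x of stay_round_end in the frame of tray between -0.072 and 0.072 m and y of stay_round_end in the frame of tray between -0.12 and 0.12 m and z of stay_round_end in the frame of tray between -0.005 and 0.014 m and x of handle in the frame of tray between -0.072 and 0.072 m and y of handle in the frame of tray between -0.12 and 0.12 m and z of handle in the frame of tray between -0.005 and 0.014 m and x of pulley_large in the frame of tray between -0.072 and 0.072 m and y of pulley_large in the frame of tray between -0.12 and 0.12 m and z of pulley_large in the frame of tray between -0.005 and 0.014 m and angle between each of stay, handle, pulley_large's own z axis and vertical below 0.2 rad and linear speed of each of stay, handle, pulley_large below 0.03 m/s and value of joint pedal below 0.05 rad); the robot touches nothing.
It fails at once if the smaller pulley is moved more than 30 mm (distance of pulley_small from where it was at the start of the episode above 0.03 m).
It fails at once if the tall can is moved more than 30 mm (distance of can from where it was at the start of the episode above 0.03 m).
It fails at once if the cam lock on its rail is moved more than 30 mm (distance of camlock from where it was at the start of the episode above 0.03 m).
It fails at once if the tape measure is moved more than 30 mm (distance of tape from where it was at the start of the episode above 0.03 m).
It fails at once if the sash weight or the screwdriver is moved more than 30 mm (distance of any of weight, screwdriver from where it was at the start of the episode above 0.03 m).
It also fails if it takes over 72 s, if anything falls off the work surface, if the arm or the gripper's body presses on something with over 40 N, if the wrist force passes 120 N, or if a joint passes its speed limit or range.

## Working session

There is one attempt and no reset: what is moved stays moved. The work goes in short steps, Python scripts to look and compute and a tool call to move; the robot and the scene stay as the last step left them, time stands still between calls to the robot, and variables do not carry over. Pictures are saved under pics/ and viewed, at most 10 in all, crops included, and the job is handed in when it is done.

Besides the shell and the picture viewer there is one more tool, called by a JSON object that holds its "fn" and its "kwargs", one argument or row to a line. drive_tool: Moves the arm, as the interface text tells. Its arguments: {"type":"object","properties":{"increments":{"type":"array","items":{"type":"object","properties":{"x":{"type":"number"},"y":{"type":"number"},"z":{"type":"number"},"turn":{"type":"number"},"jaw":{"type":"number"}}}}},"required":["increments"]}

```bash
ls; mkdir -p pics
python3 - <<'E'
from bench import *
import cv2,numpy as np
for n in ("top","side"):
    cv2.imwrite(f"pics/{n}0.png",snapshot(n)); c=get_calibration(n); print(n,{k:np.round(v,4).tolist() for k,v in c.items()})
    for t in ["tray","stay","handle","pulley_large","pulley_small","can","camlock","tape","weight","screwdriver","bell","pedal_pad"]:
        print(t,[(np.round(d["extent"]).tolist(),round(d["conf"],2)) for d in search_frame(n,t)][:5])
s=observe();print(s["t"],s["eef_pos"],np.round(s["ee_rot"],3).tolist(),s["grip_width"])
E
```

```text
pics
top {'fx': 466.3078, 'fy': 466.3078, 'cx': 315.7138, 'cy': 241.0379, 'eye': [0.2969, 0.115, 1.0997], 'attitude': [[0.0817, -0.969, 0.2332], [-0.9967, -0.0797, 0.0178], [0.0014, -0.2338, -0.9723]]}
tray [([429.0, 217.0, 552.0, 323.0], 0.69)]
stay [([122.0, 294.0, 160.0, 379.0], 0.96), ([422.0, 383.0, 516.0, 389.0], 0.79), ([201.0, 335.0, 280.0, 386.0], 0.75), ([323.0, 162.0, 331.0, 243.0], 0.58)]
handle [([230.0, 279.0, 273.0, 299.0], 0.84)]
pulley_large [([296.0, 234.0, 317.0, 255.0], 0.9), ([320.0, 161.0, 328.0, 237.0], 0.34)]
pulley_small [([347.0, 239.0, 362.0, 254.0], 0.52)]
can [([287.0, 277.0, 310.0, 308.0], 0.77)]
camlock [([335.0, 287.0, 372.0, 309.0], 0.61), ([380.0, 150.0, 456.0, 173.0], 0.22)]
tape [([241.0, 225.0, 268.0, 250.0], 0.68)]
weight [([293.0, 139.0, 359.0, 162.0], 0.6)]
screwdriver [([396.0, 155.0, 456.0, 172.0], 0.85)]
bell [([171.0, 206.0, 217.0, 279.0], 0.86), ([232.0, 279.0, 272.0, 297.0], 0.27)]
pedal_pad [([168.0, 241.0, 201.0, 280.0], 0.94)]
side {'fx': 466.3198, 'fy': 466.3198, 'cx': 317.4218, 'cy': 245.3047, 'eye': [0.3734, -0.6785, 0.6554], 'attit
[... 229 characters left out ...]
.0, 251.0, 186.0], 0.74), ([179.0, 369.0, 199.0, 480.0], 0.59)]
handle []
pulley_large [([312.0, 237.0, 343.0, 259.0], 0.68)]
pulley_small [([330.0, 272.0, 345.0, 293.0], 0.79)]
can [([256.0, 210.0, 286.0, 262.0], 0.87)]
camlock [([267.0, 271.0, 294.0, 305.0], 0.9)]
tape [([310.0, 198.0, 332.0, 230.0], 0.98), ([336.0, 246.0, 420.0, 269.0], 0.18)]
weight [([415.0, 223.0, 452.0, 274.0], 0.71)]
screwdriver [([462.0, 285.0, 497.0, 361.0], 0.82)]
bell [([271.0, 176.0, 335.0, 202.0], 0.96)]
pedal_pad [([267.0, 172.0, 304.0, 194.0], 0.76), ([419.0, 222.0, 454.0, 271.0], 0.57)]
1.3 [ 0.14117634 -0.60888384  0.23960195] [[0.974, 0.226, 0.0], [0.226, -0.974, -0.0], [0.0, 0.0, -1.0]] 0.9979535312139992
```

View pics/top0.png

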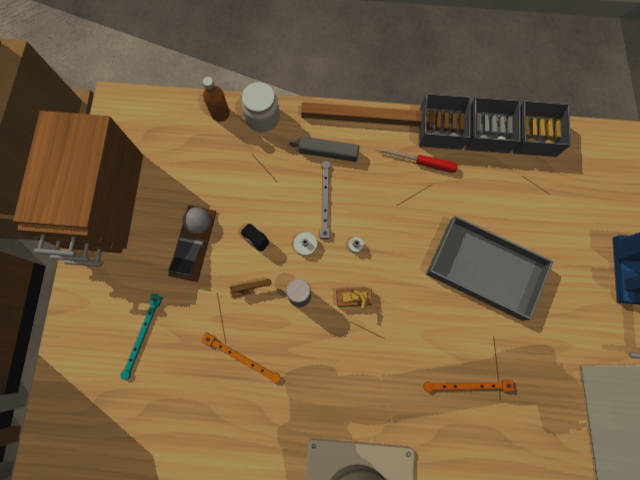

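View pics/side0.png

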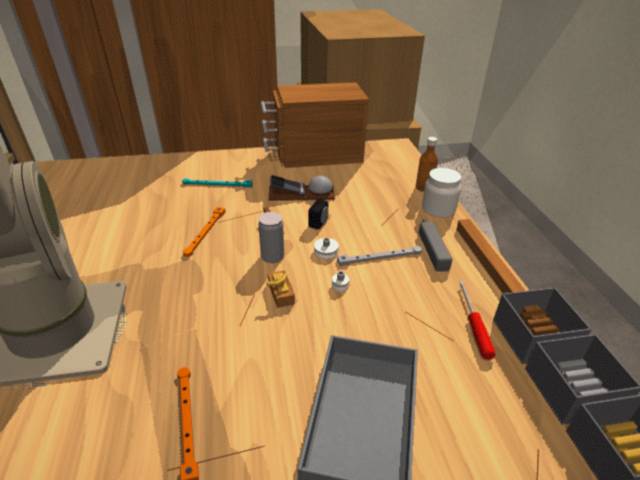

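The candidates in the top view:
- **Stay shapes:** grey/chrome (326,200), teal (140,337), orange (242,358) and orange (470,386). I choose the chrome one.
- **Pulleys:** large (305,243), small (357,244). I choose the one at 305.
- **Handle:** bronze (251,288) is the only one. The cam lock (354,297) is brass.

I'll check these in one close crop.

Run:
```python
import cv2
i=cv2.imread("pics/top0.png")
cv2.imwrite("pics/crop.png",cv2.resize(i[155:305,200:390],None,fx=4,fy=4,interpolation=cv2.INTER_CUBIC))
j=cv2.imread("pics/side0.png")
cv2.imwrite("pics/crops.png",cv2.resize(j[170:310,250:430],None,fx=4,fy=4,interpolation=cv2.INTER_CUBIC))
```

```text
(no output)
```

View pics/crop.png

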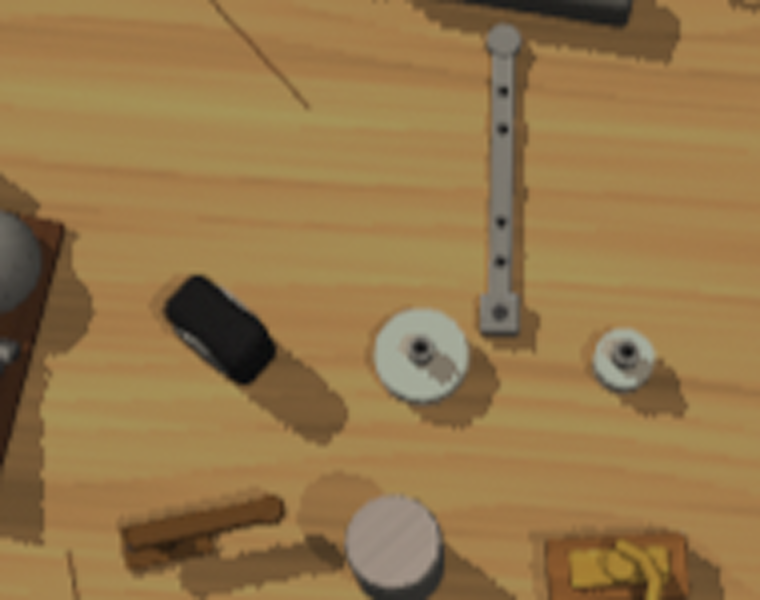

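View pics/crops.png

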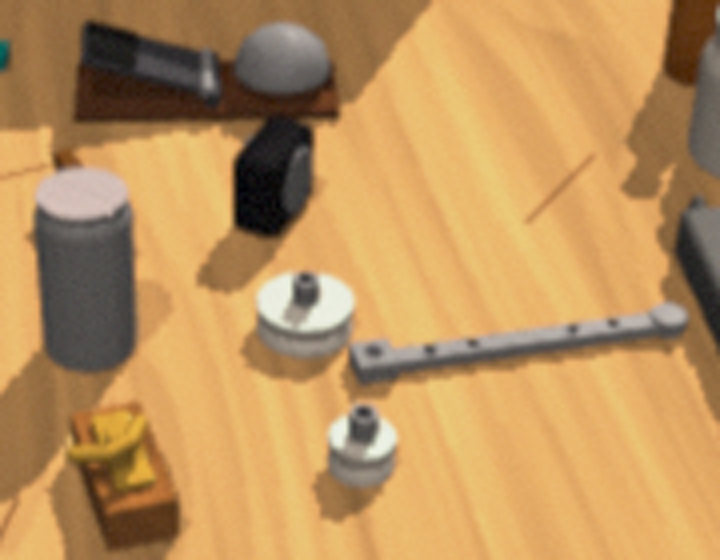

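The crop confirms the picks. The chrome stay has its block at (324,233) and its disc at (326,165). The large pulley's bush is at (305,241), the small pulley is at (357,243), and the bronze handle's lever runs from (231,289) to (268,282), with its tip beside the can.

```bash
cat > h.py <<'E'
from bench import *
import numpy as np,cv2
def ray(n,u,v):
    c=get_calibration(n); d=np.array(c["attitude"])@[(u-c["cx"])/c["fx"],(v-c["cy"])/c["fy"],1]; return np.array(c["eye"]),d
def plane(n,u,v,z):
    e,d=ray(n,u,v); return (e+d*(z-e[2])/d[2])
def px(n,p):
    c=get_calibration(n); q=np.array(c["attitude"]).T@(np.array(p)-c["eye"]); return np.array([c["cx"]+c["fx"]*q[0]/q[2],c["cy"]+c["fy"]*q[1]/q[2]])
def go(x,y,ang=None):
    "offset in tool axes (cm) from current pose to world xy; ang: wanted world angle of tool y (closing) axis"
    s=observe();R=np.array(s["ee_rot"]);p=np.array(s["eef_pos"])
    a=np.degrees(np.arctan2(R[1,1],R[0,1]))
    print("now",np.round(p,4),"yang",round(a,2),"shift cm",np.round(R.T@(np.array([x,y,p[2]])-p)*100,2), None if ang is None else ("turn",round(-((ang-a+90)%180-90),1)))
E
python3 - <<'E'
from h import *
T=lambda x,y:(200+x/4-.4,155+y/4-.4); S=lambda x,y:(250+x/4-.4,170+y/4-.4)
for nm,t,s,z in [("block",(498,313),(372,352),.014),("disc",(503,40),(667,316),.012),("bush",(421,345),(306,280),.036),("wheel",(421,355),(306,301),.02),("sbush",(627,350),(363,414),.036),("can",(395,540),(83,195),.105),("tip",(269,508),None,.038),("rear",(126,537),None,.038)]:
    print(nm,z,np.round(plane("top",*T(*t),z)[:2],4),None if s is None else np.round(plane("side",*S(*s),z)[:2],4))
for c in [(456,218),(552,262),(530,319),(428,269)]: print("rim",np.round(plane("top",*c,.045)[:2],4))
for c in [(186,259)]: print("pad",np.round(plane("top",*c,.043)[:2],4),np.round(plane("side",*S(108,48),.043)[:2],4))
print("dome",np.round(plane("top",199,220,.03)[:2],4),np.round(plane("side",*S(282,55),.03)[:2],4))
E
```

```text
block 0.014 [0.5791 0.1164] [0.5788 0.1137]
disc 0.012 [0.7554 0.1269] [0.7543 0.1222]
bush 0.036 [0.5504 0.1599] [0.5491 0.1567]
wheel 0.02 [0.5481 0.16  ] [0.5498 0.1583]
sbush 0.036 [0.5573 0.0392] [0.556  0.0368]
can 0.105 [0.4259 0.1615] [0.4263 0.1581]
tip 0.038 [0.447  0.2383] None
rear 0.038 [0.4237 0.3179] None
rim [ 0.6326 -0.1905]
rim [ 0.545  -0.4122]
rim [ 0.4103 -0.3583]
rim [ 0.5052 -0.1279]
pad [0.4833 0.4292] [0.4657 0.4283]
dome [0.5821 0.4161] [0.5839 0.4242]
```

Run:
```python
from h import *
from scipy.optimize import minimize
for n,(l,t,r,b) in (("top",(405,195,575,340)),("side",(280,320,440,480))):
    i=cv2.imread(f"pics/{n}0.png"); hsv=cv2.cvtColor(i,cv2.COLOR_BGR2HSV)
    m=np.zeros(i.shape[:2],np.uint8); m[t:b,l:r]=(hsv[t:b,l:r,1]<70)*255
    m=cv2.morphologyEx(m,cv2.MORPH_OPEN,np.ones((3,3)));_,L,st,_=cv2.connectedComponentsWithStats(m);m=(L==1+np.argmax(st[1:,4]))
    m=cv2.morphologyEx(m.astype(np.uint8),cv2.MORPH_CLOSE,np.ones((9,9)))>0
    def f(p):
        c,s=np.cos(p[2]),np.sin(p[2]);P=[px(n,[p[0]+c*a*.075-s*q*.123,p[1]+s*a*.075+c*q*.123,z]) for a in(1,-1) for q in (1,-1) for z in (0,.045)]
        k=np.zeros(m.shape,np.uint8);cv2.fillConvexPoly(k,np.round(cv2.convexHull(np.float32(P))*16).astype(int),1,shift=4);k=k>0
        return 1-(k&m).sum()/(k|m).sum()
    r_=min((minimize(f,[.523,-.272,np.radians(a)],method="Nelder-Mead",options=dict(initial_simplex=np.array([.523,-.272,np.radians(a)])+np.array([[0,0,0],[.01,0,0],[0,.01,0],[0,0,.07]]))) for a in (-20,-24)),key=lambda o:o.fun)
    print(n,r_.x[:2],np.degrees(r_.x[2]),r_.fun)
go(.658,.1185,93.1)
```

```text
top [ 0.52557893 -0.27283794] -21.807750094842156 0.04334284972748503
side [ 0.52348363 -0.27705671] -21.104042770551654 0.017857142857142905
now [ 0.1412 -0.6089  0.2396] yang -76.95 shift cm [ 6.678e+01 -5.919e+01 -1.000e-02] ('turn', np.float64(10.0))
```

{"fn": "drive_tool", "kwargs": {
  "increments": [
    {"x": 66.8,"y": -59.2,"turn": 10,"jaw": 4},
    {"x": 66.8,"y": -59.2,"turn": 10,"jaw": 4},
    {"x": 66.8,"y": -59.2,"turn": 10,"jaw": 4},
    {"x": 66.8,"y": -59.2,"turn": 10,"jaw": 4},
    {"x": 66.8,"y": -59.2,"turn": 10,"jaw": 4},
    {"x": 66.8,"y": -59.2,"turn": 10,"jaw": 4},
    {"x": 66.8,"y": -59.2,"turn": 10,"jaw": 4},
    {"x": 66.8,"y": -59.2,"turn": 10,"jaw": 4}
  ]
}}

```text
validation failed for argument at $.in...
```

```bash
python3 -c "
from h import *
go(.658,.1185,93.1)"
```

```text
now [ 0.1412 -0.6089  0.2396] yang -76.95 shift cm [ 6.678e+01 -5.919e+01 -1.000e-02] ('turn', np.float64(10.0))
```

{"fn": "drive_tool", "kwargs": {
  "increments": [
    {"x": 24,"y": -21,"z": 0,"turn": 10,"jaw": 4},
    {"x": 24,"y": -21,"z": 0,"turn": 10,"jaw": 4},
    {"x": 24,"y": -21,"z": 0,"turn": 10,"jaw": 4},
    {"x": 24,"y": -21,"z": 0,"turn": 10,"jaw": 4},
    {"x": 24,"y": -21,"z": 0,"turn": 10,"jaw": 4},
    {"x": 24,"y": -21,"z": 0,"turn": 10,"jaw": 4},
    {"x": 24,"y": -21,"z": 0,"turn": 10,"jaw": 4},
    {"x": 24,"y": -21,"z": 0,"turn": 10,"jaw": 4}
  ]
}}

```text
t: 1.97
eef_pos: [0.3298, -0.3465, 0.24]
ee_rot: [[0.998, 0.057, 0.001], [0.057, -0.998, -0.0], [0.001, 0.0, -1.0]]
contact_force: [1.0, 0.4, -0.4]
grip_width: 0.506
finger_force: 0.0
```

```bash
python3 -c "
from h import *
go(.658,.1185,93.1)"
```

```text
now [ 0.3298 -0.3465  0.24  ] yang -86.75 shift cm [ 3.540e+01 -4.457e+01  2.000e-02] ('turn', np.float64(0.2))
```

{"fn": "drive_tool", "kwargs": {
  "increments": [
    {"x": 20,"y": -25,"z": 0,"turn": 0,"jaw": 4},
    {"x": 20,"y": -25,"z": 0,"turn": 0,"jaw": 4},
    {"x": 20,"y": -25,"z": 0,"turn": 0,"jaw": 4},
    {"x": 20,"y": -25,"z": 0,"turn": 0,"jaw": 4},
    {"x": 20,"y": -25,"z": 0,"turn": 0,"jaw": 4},
    {"x": 20,"y": -25,"z": 0,"turn": 0,"jaw": 4},
    {"x": 20,"y": -25,"z": 0,"turn": 0,"jaw": 4},
    {"x": 20,"y": -25,"z": 0,"turn": 0,"jaw": 4}
  ]
}}

```text
t: 2.63
eef_pos: [0.5155, -0.0859, 0.24]
ee_rot: [[0.998, 0.056, 0.001], [0.056, -0.998, 0.001], [0.001, -0.001, -1.0]]
contact_force: [0.5, 0.5, 0.5]
grip_width: 0.463
finger_force: 0.0
```

```bash
python3 -c "
from h import *
go(.658,.1185,93.1)"
```

```text
now [ 0.5155 -0.0859  0.24  ] yang -86.78 shift cm [ 15.37 -19.6    0.03] ('turn', np.float64(0.1))
```

{"fn": "drive_tool", "kwargs": {
  "increments": [
    {"x": 15.4,"y": -19.6,"z": 0,"turn": 0,"jaw": 4},
    {"x": 15.4,"y": -19.6,"z": 0,"turn": 0,"jaw": 4},
    {"x": 15.4,"y": -19.6,"z": 0,"turn": 0,"jaw": 4},
    {"x": 15.4,"y": -19.6,"z": 0,"turn": 0,"jaw": 4},
    {"x": 15.4,"y": -19.6,"z": 6,"turn": 0,"jaw": 4},
    {"x": 15.4,"y": -19.6,"z": 12,"turn": 0,"jaw": 4},
    {"x": 15.4,"y": -19.6,"z": 12,"turn": 0,"jaw": 4},
    {"x": 15.4,"y": -19.6,"z": 12,"turn": 0,"jaw": 4}
  ]
}}

```text
t: 3.3
eef_pos: [0.6563, 0.1161, 0.115]
ee_rot: [[0.998, 0.055, -0.004], [0.055, -0.998, 0.0], [-0.004, -0.0, -1.0]]
contact_force: [0.4, -0.1, 0.5]
grip_width: 0.462
finger_force: 0.0
```

```bash
python3 -c "
from h import *
go(.658,.1185,93.1)
cv2.imwrite('pics/a.png',cv2.resize(snapshot('side')[150:300,250:450],None,fx=4,fy=4))"
```

```text
now [0.6563 0.1161 0.115 ] yang -86.83 shift cm [ 0.19 -0.23 -0.  ] ('turn', np.float64(0.1))
```

View pics/a.png

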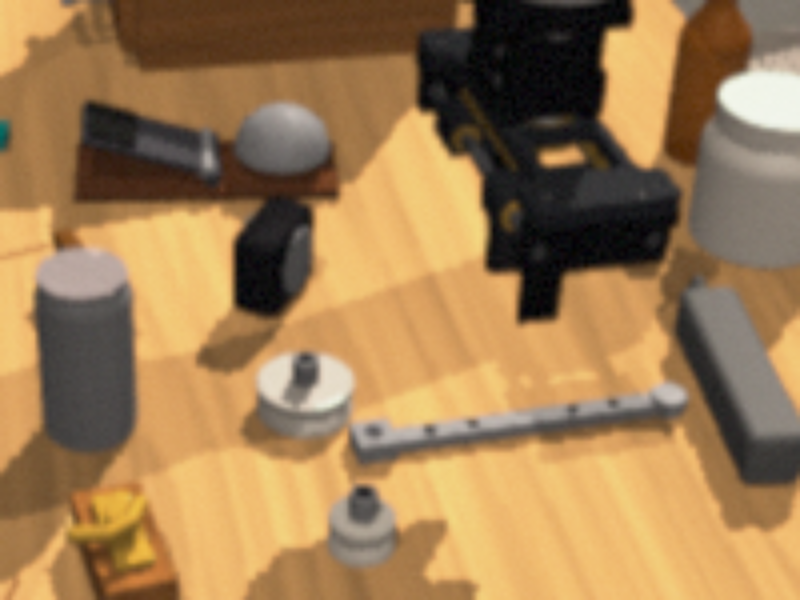

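{"fn": "drive_tool", "kwargs": {
  "increments": [
    {"x": 0,"y": 0,"z": 4,"turn": 0,"jaw": 4},
    {"x": 0,"y": 0,"z": 7.5,"turn": 0,"jaw": 4},
    {"x": 0,"y": 0,"z": 7.5,"turn": 0,"jaw": 4}
  ]
}}

```text
t: 3.6
eef_pos: [0.6535, 0.1123, 0.0382]
ee_rot: [[0.999, 0.053, -0.009], [0.053, -0.999, -0.002], [-0.01, 0.002, -1.0]]
contact_force: [-1.2, -1.3, -0.8]
grip_width: 0.463
finger_force: 0.0
```

```bash
python3 -c "
from h import *
go(.658,.1185,93.1)"
```

```text
now [0.6535 0.1123 0.0382] yang -86.96 shift cm [ 0.48 -0.59 -0.01] ('turn', np.float64(-0.1))
```

{"fn": "drive_tool", "kwargs": {
  "increments": [
    {"x": 0.4,"y": -0.6,"z": 0,"turn": 0,"jaw": 4},
    {"x": 0.4,"y": -0.6,"z": 0,"turn": 0,"jaw": 4},
    {"x": 0.4,"y": -0.6,"z": 0,"turn": 0,"jaw": 4},
    {"x": 0.4,"y": -0.6,"z": 0,"turn": 0,"jaw": 4}
  ]
}}

```text
t: 3.93
eef_pos: [0.6624, 0.1208, 0.0473]
ee_rot: [[0.999, 0.053, 0.004], [0.053, -0.999, 0.001], [0.004, -0.0, -1.0]]
contact_force: [0.2, 0.8, -0.8]
grip_width: 0.458
finger_force: 0.0
```

```bash
python3 -c "
from h import *
go(.658,.1185,93.1)"
```

```text
now [0.6624 0.1208 0.0473] yang -86.95 shift cm [-0.45  0.2  -0.  ] ('turn', np.float64(-0.0))
```

{"fn": "drive_tool", "kwargs": {
  "increments": [
    {"x": -0.3,"y": 0.2,"z": 1,"turn": 0,"jaw": 4},
    {"x": -0.3,"y": 0.2,"z": 2,"turn": 0,"jaw": 4},
    {"x": -0.3,"y": 0.2,"z": 2,"turn": 0,"jaw": 4},
    {"x": -0.3,"y": 0.2,"z": 2,"turn": 0,"jaw": 4},
    {"x": -0.3,"y": 0.2,"z": 2,"turn": 0,"jaw": 4}
  ]
}}

```text
t: 4.35
eef_pos: [0.658, 0.1181, 0.0244]
ee_rot: [[0.999, 0.053, -0.0], [0.053, -0.999, -0.0], [-0.0, 0.0, -1.0]]
contact_force: [-0.0, -0.2, 0.4]
grip_width: 0.462
finger_force: 0.0
```

```bash
python3 -c "
from h import *
go(.658,.1185,93.1)"
```

```text
now [0.658  0.1181 0.0244] yang -86.95 shift cm [ 0.   -0.04 -0.  ] ('turn', np.float64(-0.0))
```

Good, it needs about 4 rows to settle. Next I lower 5 mm, grip and lift.

{"fn": "drive_tool", "kwargs": {
  "increments": [
    {"x": 0,"y": 0,"z": 0.5,"turn": 0,"jaw": 4},
    {"x": 0,"y": 0,"z": 0.5,"turn": 0,"jaw": 4},
    {"x": 0,"y": 0,"z": 0.5,"turn": 0,"jaw": 0.5},
    {"x": 0,"y": 0,"z": 0.5,"turn": 0,"jaw": 0.5},
    {"x": 0,"y": 0,"z": 0.5,"turn": 0,"jaw": 0.5},
    {"x": 0,"y": 0,"z": 0.5,"turn": 0,"jaw": 0.5},
    {"x": 0,"y": 0,"z": 0.5,"turn": 0,"jaw": 0.5}
  ]
}}

```text
t: 4.93
eef_pos: [0.6582, 0.1183, 0.0197]
ee_rot: [[0.999, 0.053, 0.0], [0.053, -0.999, 0.0], [0.0, -0.0, -1.0]]
contact_force: [-0.9, 0.9, -0.2]
grip_width: 0.166
finger_force: 0.5
```

{"fn": "drive_tool", "kwargs": {
  "increments": [
    {"x": 0,"y": 0,"z": -2,"turn": 0,"jaw": 0.5},
    {"x": 0,"y": 0,"z": -4,"turn": 0,"jaw": 0.5},
    {"x": 0,"y": 0,"z": -7,"turn": 0,"jaw": 0.5},
    {"x": 0,"y": 0,"z": -10,"turn": 0,"jaw": 0.5},
    {"x": 0,"y": 0,"z": -13,"turn": 0,"jaw": 0.5},
    {"x": 0,"y": 0,"z": -13,"turn": 0,"jaw": 0.5},
    {"x": 0,"y": 0,"z": -13,"turn": 0,"jaw": 0.5}
  ]
}}

```text
t: 5.52
eef_pos: [0.6589, 0.1184, 0.1512]
ee_rot: [[0.999, 0.053, 0.003], [0.053, -0.999, 0.0], [0.003, -0.0, -1.0]]
contact_force: [-0.1, -0.6, -3.9]
grip_width: 0.155
finger_force: 30.0
```

```bash
cat >> h.py <<'E'
def tray(x,y):
    a=np.radians(-21.5);c,s=np.cos(a),np.sin(a);return .5245+c*x-s*y,-.275+s*x+c*y
E
python3 -c "
from h import *
print(tray(.035,.009));go(*tray(.035,-.009),-21.5)"
```

```text
(np.float64(0.5603631259198896), np.float64(-0.27945378482351224))
now [0.6589 0.1184 0.1512] yang -86.95 shift cm [-1.270e+01  4.084e+01 -4.000e-02] ('turn', np.float64(-65.5))
```

{"fn": "drive_tool", "kwargs": {
  "increments": [
    {"x": -10,"y": 28,"z": 0,"turn": -50,"jaw": 0.5},
    {"x": -10,"y": 28,"z": 0,"turn": -50,"jaw": 0.5},
    {"x": -10,"y": 28,"z": 0,"turn": -50,"jaw": 0.5},
    {"x": -10,"y": 28,"z": 0,"turn": -50,"jaw": 0.5},
    {"x": -10,"y": 28,"z": 0,"turn": -50,"jaw": 0.5},
    {"x": -10,"y": 28,"z": 0,"turn": -50,"jaw": 0.5},
    {"x": -10,"y": 28,"z": 0,"turn": -50,"jaw": 0.5},
    {"x": -10,"y": 28,"z": 0,"turn": -50,"jaw": 0.5}
  ]
}}

```text
t: 6.18
eef_pos: [0.5697, -0.1747, 0.1472]
ee_rot: [[0.601, 0.8, -0.004], [0.8, -0.601, -0.002], [-0.005, -0.002, -1.0]]
contact_force: [-0.8, -1.2, -1.6]
grip_width: 0.158
finger_force: 30.0
```

```bash
python3 -c "
from h import *
go(*tray(.035,-.009),-21.5)"
```

```text
now [ 0.5697 -0.1747  0.1472] yang -36.92 shift cm [-10.67   6.03   0.04] ('turn', np.float64(-15.4))
```

{"fn": "drive_tool", "kwargs": {
  "increments": [
    {"x": -10.7,"y": 6,"z": 0,"turn": -15.4,"jaw": 0.5},
    {"x": -10.7,"y": 6,"z": 0,"turn": -15.4,"jaw": 0.5},
    {"x": -10.7,"y": 6,"z": 0,"turn": -15.4,"jaw": 0.5},
    {"x": -10.7,"y": 6,"z": 0,"turn": -15.4,"jaw": 0.5},
    {"x": -10.7,"y": 6,"z": 0,"turn": -15.4,"jaw": 0.5},
    {"x": -10.7,"y": 6,"z": 0,"turn": -15.4,"jaw": 0.5},
    {"x": -10.7,"y": 6,"z": 0,"turn": -15.4,"jaw": 0.5},
    {"x": -10.7,"y": 6,"z": 0,"turn": -15.4,"jaw": 0.5}
  ]
}}

```text
t: 6.85
eef_pos: [0.5571, -0.2866, 0.1492]
ee_rot: [[0.365, 0.931, -0.0], [0.931, -0.365, 0.001], [0.0, -0.001, -1.0]]
contact_force: [0.0, -0.8, -2.8]
grip_width: 0.154
finger_force: 30.0
```

```bash
python3 -c "
from h import *
go(*tray(.035,-.009),-21.5)
i=snapshot('side');cv2.imwrite('pics/b.png',i)"
```

```text
now [ 0.5571 -0.2866  0.1492] yang -21.42 shift cm [-1.02  0.04 -0.  ] ('turn', np.float64(0.1))
```

View pics/b.png

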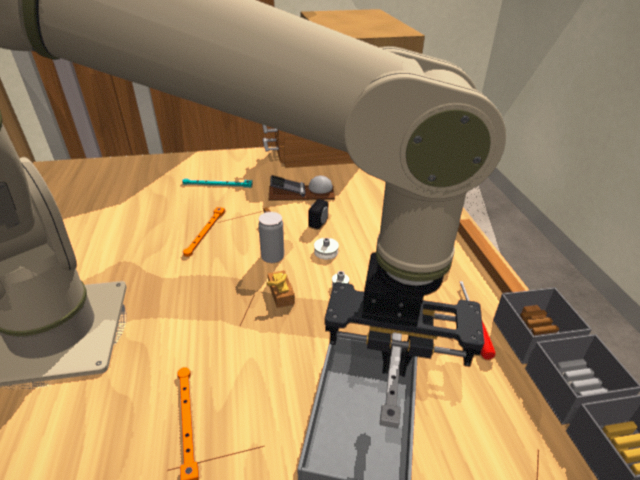

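The picture shows the stay hanging parallel over the tray's right half, with its block at (391,411) and the can and cam lock undisturbed. I lower it now.

{"fn": "drive_tool", "kwargs": {
  "increments": [
    {"x": -1,"y": 0,"z": 3,"turn": 0,"jaw": 0.5},
    {"x": -1,"y": 0,"z": 6,"turn": 0,"jaw": 0.5},
    {"x": -1,"y": 0,"z": 8,"turn": 0,"jaw": 0.5},
    {"x": -1,"y": 0,"z": 10,"turn": 0,"jaw": 0.5},
    {"x": -1,"y": 0,"z": 11.5,"turn": 0,"jaw": 0.5},
    {"x": -1,"y": 0,"z": 11.5,"turn": 0,"jaw": 0.5},
    {"x": -1,"y": 0,"z": 11.5,"turn": 0,"jaw": 0.5},
    {"x": -1,"y": 0,"z": 11.5,"turn": 0,"jaw": 0.5}
  ]
}}

```text
t: 7.57
eef_pos: [0.554, -0.2976, 0.0359]
ee_rot: [[0.367, 0.93, 0.002], [0.93, -0.367, -0.001], [-0.0, 0.002, -1.0]]
contact_force: [0.4, -0.6, -1.1]
grip_width: 0.155
finger_force: 30.0
```

```bash
python3 -c "
from h import *
go(*tray(.035,-.009),-21.5)"
```

```text
now [ 0.554  -0.2976  0.0359] yang -21.53 shift cm [ 0.12 -0.08 -0.  ] ('turn', np.float64(-0.0))
```

{"fn": "drive_tool", "kwargs": {
  "increments": [
    {"x": 0,"y": 0,"z": 0.5,"turn": 0,"jaw": 0.5},
    {"x": 0,"y": 0,"z": 1,"turn": 0,"jaw": 0.5},
    {"x": 0,"y": 0,"z": 1,"turn": 0,"jaw": 0.5},
    {"x": 0,"y": 0,"z": 1,"turn": 0,"jaw": 0.5}
  ]
}}

```text
t: 7.9
eef_pos: [0.5531, -0.2977, 0.0247]
ee_rot: [[0.367, 0.93, 0.0], [0.93, -0.367, -0.0], [-0.0, 0.0, -1.0]]
contact_force: [0.3, -0.2, -0.9]
grip_width: 0.153
finger_force: 30.0
```

{"fn": "drive_tool", "kwargs": {
  "increments": [
    {"x": 0,"y": 0,"z": 0,"turn": 0,"jaw": 2.4},
    {"x": 0,"y": 0,"z": 0,"turn": 0,"jaw": 2.4},
    {"x": 0,"y": 0,"z": 0,"turn": 0,"jaw": 2.4},
    {"x": 0,"y": 0,"z": -2,"turn": 0,"jaw": 2.4},
    {"x": 0,"y": 0,"z": -6,"turn": 0,"jaw": 2.4},
    {"x": 0,"y": 0,"z": -10,"turn": 0,"jaw": 2.4},
    {"x": 0,"y": 0,"z": -14,"turn": 0,"jaw": 2.4},
    {"x": 0,"y": 0,"z": -14,"turn": 0,"jaw": 2.4}
  ]
}}

```text
t: 8.57
eef_pos: [0.5567, -0.2984, 0.1733]
ee_rot: [[0.367, 0.93, 0.01], [0.93, -0.367, -0.005], [-0.001, 0.011, -1.0]]
contact_force: [1.2, -0.0, 0.7]
grip_width: 0.276
finger_force: 0.0
```

```bash
python3 -c "
from h import *
go(.434,.280,16.3)"
```

```text
now [ 0.5567 -0.2984  0.1733] yang -21.54 shift cm [ 49.3  -32.65  -0.44] ('turn', np.float64(-37.8))
```

{"fn": "drive_tool", "kwargs": {
  "increments": [
    {"x": 24.6,"y": -16.3,"z": 0,"turn": -37.8,"jaw": 4},
    {"x": 24.6,"y": -16.3,"z": 0,"turn": -37.8,"jaw": 4},
    {"x": 24.6,"y": -16.3,"z": 0,"turn": -37.8,"jaw": 4},
    {"x": 24.6,"y": -16.3,"z": 0,"turn": -37.8,"jaw": 4},
    {"x": 24.6,"y": -16.3,"z": 0,"turn": -37.8,"jaw": 4},
    {"x": 24.6,"y": -16.3,"z": 0,"turn": -37.8,"jaw": 4},
    {"x": 24.6,"y": -16.3,"z": 0,"turn": -37.8,"jaw": 4},
    {"x": 24.6,"y": -16.3,"z": 0,"turn": -37.8,"jaw": 4}
  ]
}}

```text
t: 9.23
eef_pos: [0.4903, -0.001, 0.1651]
ee_rot: [[-0.289, 0.957, 0.001], [0.957, 0.289, 0.001], [0.0, 0.001, -1.0]]
contact_force: [-0.4, 1.2, -0.6]
grip_width: 0.464
finger_force: 0.0
```

```bash
python3 -c "
from h import *
go(.434,.280,16.3)"
```

```text
now [ 0.4903 -0.001   0.1651] yang 16.79 shift cm [2.853e+01 2.730e+00 1.000e-02] ('turn', np.float64(0.5))
```

{"fn": "drive_tool", "kwargs": {
  "increments": [
    {"x": 28.5,"y": 2.7,"z": 0,"turn": 0.5,"jaw": 4},
    {"x": 28.5,"y": 2.7,"z": 0,"turn": 0.5,"jaw": 4},
    {"x": 28.5,"y": 2.7,"z": 0,"turn": 0.5,"jaw": 4},
    {"x": 28.5,"y": 2.7,"z": 0,"turn": 0.5,"jaw": 4},
    {"x": 28.5,"y": 2.7,"z": 0,"turn": 0.5,"jaw": 4},
    {"x": 28.5,"y": 2.7,"z": 0,"turn": 0.5,"jaw": 4},
    {"x": 28.5,"y": 2.7,"z": 0,"turn": 0.5,"jaw": 4},
    {"x": 28.5,"y": 2.7,"z": 0,"turn": 0.5,"jaw": 4}
  ]
}}

```text
t: 9.9
eef_pos: [0.4343, 0.2805, 0.1653]
ee_rot: [[-0.282, 0.96, 0.0], [0.959, 0.282, 0.004], [0.004, 0.001, -1.0]]
contact_force: [-0.9, -0.7, 1.0]
grip_width: 0.463
finger_force: 0.0
```

{"fn": "drive_tool", "kwargs": {
  "increments": [
    {"x": 0,"y": 0,"z": 2,"turn": 0,"jaw": 4},
    {"x": 0,"y": 0,"z": 5,"turn": 0,"jaw": 4},
    {"x": 0,"y": 0,"z": 7,"turn": 0,"jaw": 4},
    {"x": 0,"y": 0,"z": 7,"turn": 0,"jaw": 4},
    {"x": 0,"y": 0,"z": 7,"turn": 0,"jaw": 4},
    {"x": 0,"y": 0,"z": 7,"turn": 0,"jaw": 4}
  ]
}}

```text
t: 10.4
eef_pos: [0.4385, 0.2727, 0.0958]
ee_rot: [[-0.272, 0.962, 0.001], [0.962, 0.272, 0.001], [0.0, 0.001, -1.0]]
contact_force: [-0.2, -0.0, -0.8]
grip_width: 0.457
finger_force: 0.0
```

```bash
python3 -c "
from h import *
go(.434,.280,16.3)
i=snapshot('top');cv2.imwrite('pics/c.png',i)"
```

```text
now [0.4385 0.2727 0.0958] yang 15.76 shift cm [ 0.82 -0.24  0.  ] ('turn', np.float64(-0.5))
```

View pics/c.png

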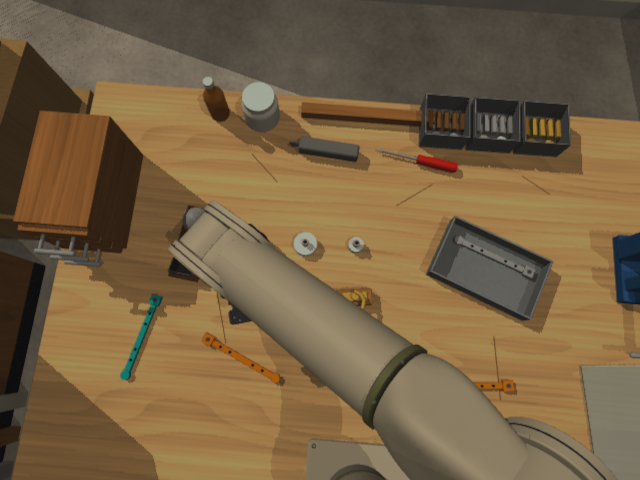

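The picture shows the stay lying flat in the tray from (460,240) to (531,272). Next is the handle.

{"fn": "drive_tool", "kwargs": {
  "increments": [
    {"x": 0.8,"y": -0.2,"z": 0,"turn": -0.5,"jaw": 4},
    {"x": 0.8,"y": -0.2,"z": 3,"turn": -0.5,"jaw": 4},
    {"x": 0.8,"y": -0.2,"z": 3,"turn": -0.5,"jaw": 4},
    {"x": 0.8,"y": -0.2,"z": 3,"turn": -0.5,"jaw": 4},
    {"x": 0.8,"y": -0.2,"z": 3,"turn": -0.5,"jaw": 4}
  ]
}}

```text
t: 10.87
eef_pos: [0.4341, 0.28, 0.0657]
ee_rot: [[-0.28, 0.96, 0.001], [0.96, 0.28, 0.001], [0.0, 0.001, -1.0]]
contact_force: [-0.3, 1.5, 0.1]
grip_width: 0.46
finger_force: 0.0
```

```bash
python3 -c "
from h import *
go(.434,.280,16.3)"
```

```text
now [0.4341 0.28   0.0657] yang 16.27 shift cm [ 0.01 -0.01 -0.  ] ('turn', np.float64(-0.0))
```

{"fn": "drive_tool", "kwargs": {
  "increments": [
    {"x": 0,"y": 0,"z": 2,"turn": 0,"jaw": 4},
    {"x": 0,"y": 0,"z": 3.5,"turn": 0,"jaw": 4},
    {"x": 0,"y": 0,"z": 3.5,"turn": 0,"jaw": 4},
    {"x": 0,"y": 0,"z": 3.5,"turn": 0,"jaw": 0.5},
    {"x": 0,"y": 0,"z": 3.5,"turn": 0,"jaw": 0.5},
    {"x": 0,"y": 0,"z": 3.5,"turn": 0,"jaw": 0.5},
    {"x": 0,"y": 0,"z": 3.5,"turn": 0,"jaw": 0.5},
    {"x": 0,"y": 0,"z": 3.5,"turn": 0,"jaw": 0.5}
  ]
}}

```text
t: 11.53
eef_pos: [0.4342, 0.2795, 0.03]
ee_rot: [[-0.28, 0.96, 0.001], [0.96, 0.28, 0.0], [-0.0, 0.001, -1.0]]
contact_force: [0.2, -0.8, 0.6]
grip_width: 0.168
finger_force: 0.2
```

{"fn": "drive_tool", "kwargs": {
  "increments": [
    {"x": 0,"y": 0,"z": 0,"turn": 0,"jaw": 0.5},
    {"x": 0,"y": 0,"z": 0,"turn": 0,"jaw": 0.5},
    {"x": 0,"y": 0,"z": -3,"turn": 0,"jaw": 0.5},
    {"x": 0,"y": 0,"z": -6,"turn": 0,"jaw": 0.5},
    {"x": 0,"y": 0,"z": -10,"turn": 0,"jaw": 0.5},
    {"x": 0,"y": 0,"z": -14,"turn": 0,"jaw": 0.5},
    {"x": 0,"y": 0,"z": -15,"turn": 0,"jaw": 0.5},
    {"x": 0,"y": 0,"z": -15,"turn": 0,"jaw": 0.5}
  ]
}}

```text
t: 12.2
eef_pos: [0.4351, 0.2803, 0.1824]
ee_rot: [[-0.28, 0.96, 0.005], [0.96, 0.28, 0.002], [0.0, 0.005, -1.0]]
contact_force: [0.4, -0.3, -1.3]
grip_width: 0.155
finger_force: 30.0
```

```bash
python3 -c "
from h import *
go(*tray(-.035,.053),-21.5)"
```

```text
now [0.4351 0.2803 0.1824] yang 16.24 shift cm [-4.948e+01 -6.470e+00 -4.000e-02] ('turn', np.float64(37.7))
```

{"fn": "drive_tool", "kwargs": {
  "increments": [
    {"x": -28,"y": -4,"z": 0,"turn": 37.7,"jaw": 0.5},
    {"x": -28,"y": -4,"z": 0,"turn": 37.7,"jaw": 0.5},
    {"x": -28,"y": -4,"z": 0,"turn": 37.7,"jaw": 0.5},
    {"x": -28,"y": -4,"z": 0,"turn": 37.7,"jaw": 0.5},
    {"x": -28,"y": -4,"z": 0,"turn": 37.7,"jaw": 0.5},
    {"x": -28,"y": -4,"z": 0,"turn": 37.7,"jaw": 0.5},
    {"x": -28,"y": -4,"z": 0,"turn": 37.7,"jaw": 0.5},
    {"x": -28,"y": -4,"z": 0,"turn": 37.7,"jaw": 0.5}
  ]
}}

```text
t: 12.87
eef_pos: [0.4734, -0.0086, 0.1777]
ee_rot: [[0.375, 0.927, -0.003], [0.927, -0.375, -0.002], [-0.003, -0.002, -1.0]]
contact_force: [-0.1, 0.4, -1.5]
grip_width: 0.154
finger_force: 30.0
```

```bash
python3 -c "
from h import *
go(*tray(-.035,.053),-21.5)"
```

```text
now [ 0.4734 -0.0086  0.1777] yang -22.02 shift cm [-17.51  11.18   0.03] ('turn', np.float64(-0.5))
```

{"fn": "drive_tool", "kwargs": {
  "increments": [
    {"x": -17.5,"y": 11.2,"z": 0,"turn": -0.5,"jaw": 0.5},
    {"x": -17.5,"y": 11.2,"z": 0,"turn": -0.5,"jaw": 0.5},
    {"x": -17.5,"y": 11.2,"z": 0,"turn": -0.5,"jaw": 0.5},
    {"x": -17.5,"y": 11.2,"z": 0,"turn": -0.5,"jaw": 0.5},
    {"x": -17.5,"y": 11.2,"z": 0,"turn": -0.5,"jaw": 0.5},
    {"x": -17.5,"y": 11.2,"z": 3,"turn": -0.5,"jaw": 0.5},
    {"x": -17.5,"y": 11.2,"z": 6,"turn": -0.5,"jaw": 0.5},
    {"x": -17.5,"y": 11.2,"z": 6,"turn": -0.5,"jaw": 0.5}
  ]
}}

```text
t: 13.53
eef_pos: [0.5102, -0.2037, 0.1127]
ee_rot: [[0.358, 0.934, -0.009], [0.934, -0.358, 0.005], [0.001, -0.01, -1.0]]
contact_force: [-0.8, 1.4, -2.3]
grip_width: 0.156
finger_force: 30.0
```

{"fn": "drive_tool", "kwargs": {
  "increments": [
    {"x": 0,"y": 0,"z": 0,"turn": 0,"jaw": 0.5},
    {"x": 0,"y": 0,"z": 0,"turn": 0,"jaw": 0.5},
    {"x": 0,"y": 0,"z": 0,"turn": 0,"jaw": 0.5},
    {"x": 0,"y": 0,"z": 0,"turn": 0,"jaw": 0.5}
  ]
}}

```text
t: 13.87
eef_pos: [0.515, -0.2044, 0.1211]
ee_rot: [[0.357, 0.934, 0.002], [0.934, -0.357, -0.001], [-0.001, 0.002, -1.0]]
contact_force: [0.8, 0.1, -1.0]
grip_width: 0.151
finger_force: 30.0
```

```bash
python3 -c "
from h import *
go(*tray(-.035,.053),-21.5)"
```

```text
now [ 0.515  -0.2044  0.1211] yang -20.92 shift cm [-0.92 -0.03  0.  ] ('turn', np.float64(0.6))
```

{"fn": "drive_tool", "kwargs": {
  "increments": [
    {"x": -0.9,"y": 0,"z": 0,"turn": 0.6,"jaw": 0.5},
    {"x": -0.9,"y": 0,"z": 3,"turn": 0.6,"jaw": 0.5},
    {"x": -0.9,"y": 0,"z": 5,"turn": 0.6,"jaw": 0.5},
    {"x": -0.9,"y": 0,"z": 7,"turn": 0.6,"jaw": 0.5},
    {"x": -0.9,"y": 0,"z": 7.5,"turn": 0.6,"jaw": 0.5},
    {"x": -0.9,"y": 0,"z": 7.5,"turn": 0.6,"jaw": 0.5},
    {"x": -0.9,"y": 0,"z": 7.5,"turn": 0.6,"jaw": 0.5},
    {"x": -0.9,"y": 0,"z": 7.5,"turn": 0.6,"jaw": 0.5}
  ]
}}

```text
t: 14.53
eef_pos: [0.5118, -0.2134, 0.0461]
ee_rot: [[0.368, 0.93, 0.002], [0.93, -0.368, -0.001], [-0.0, 0.002, -1.0]]
contact_force: [-0.4, 0.4, -0.9]
grip_width: 0.152
finger_force: 30.0
```

```bash
python3 -c "
from h import *
go(*tray(-.035,.053),-21.5)"
```

```text
now [ 0.5118 -0.2134  0.0461] yang -21.56 shift cm [ 0.03 -0.06 -0.  ] ('turn', np.float64(-0.1))
```

{"fn": "drive_tool", "kwargs": {
  "increments": [
    {"x": 0,"y": 0,"z": 0.6,"turn": 0,"jaw": 0.5},
    {"x": 0,"y": 0,"z": 1,"turn": 0,"jaw": 0.5},
    {"x": 0,"y": 0,"z": 1,"turn": 0,"jaw": 0.5},
    {"x": 0,"y": 0,"z": 1,"turn": 0,"jaw": 0.5}
  ]
}}

```text
t: 14.87
eef_pos: [0.5113, -0.2132, 0.0349]
ee_rot: [[0.367, 0.93, 0.001], [0.93, -0.367, -0.001], [-0.0, 0.001, -1.0]]
contact_force: [0.4, -1.2, 1.6]
grip_width: 0.157
finger_force: 30.0
```

{"fn": "drive_tool", "kwargs": {
  "increments": [
    {"x": 0,"y": 0,"z": 0,"turn": 0,"jaw": 2.6},
    {"x": 0,"y": 0,"z": 0,"turn": 0,"jaw": 2.6},
    {"x": 0,"y": 0,"z": 0,"turn": 0,"jaw": 2.6},
    {"x": 0,"y": 0,"z": -2,"turn": 0,"jaw": 2.6},
    {"x": 0,"y": 0,"z": -6,"turn": 0,"jaw": 2.6},
    {"x": 0,"y": 0,"z": -10,"turn": 0,"jaw": 2.6},
    {"x": 0,"y": 0,"z": -14,"turn": 0,"jaw": 2.6},
    {"x": 0,"y": 0,"z": -14,"turn": 0,"jaw": 2.6}
  ]
}}

```text
t: 15.53
eef_pos: [0.5143, -0.2133, 0.1822]
ee_rot: [[0.367, 0.93, 0.009], [0.93, -0.367, -0.005], [-0.001, 0.01, -1.0]]
contact_force: [1.3, -0.8, 0.0]
grip_width: 0.298
finger_force: 0.0
```

```bash
python3 -c "
from h import *
go(.5498,.1583,-21.5)"
```

```text
now [ 0.5143 -0.2133  0.1822] yang -21.52 shift cm [ 35.87 -10.33  -0.14] ('turn', np.float64(-0.0))
```

{"fn": "drive_tool", "kwargs": {
  "increments": [
    {"x": 25,"y": -7.2,"z": 0,"turn": 38.5,"jaw": 4},
    {"x": 25,"y": -7.2,"z": 0,"turn": 38.5,"jaw": 4},
    {"x": 25,"y": -7.2,"z": 0,"turn": 38.5,"jaw": 4},
    {"x": 25,"y": -7.2,"z": 0,"turn": 38.5,"jaw": 4},
    {"x": 25,"y": -7.2,"z": 0,"turn": 38.5,"jaw": 4},
    {"x": 25,"y": -7.2,"z": 0,"turn": 38.5,"jaw": 4},
    {"x": 25,"y": -7.2,"z": 0,"turn": 38.5,"jaw": 4},
    {"x": 25,"y": -7.2,"z": 0,"turn": 38.5,"jaw": 4}
  ]
}}

```text
t: 16.2
eef_pos: [0.5352, 0.0533, 0.175]
ee_rot: [[0.862, 0.506, 0.001], [0.506, -0.862, 0.002], [0.002, -0.002, -1.0]]
contact_force: [-1.2, 0.4, -0.5]
grip_width: 0.458
finger_force: 0.0
```

```bash
python3 -c "
from h import *
go(.5498,.1583,-60)"
```

```text
now [0.5352 0.0533 0.175 ] yang -59.58 shift cm [ 6.57 -8.31  0.03] ('turn', np.float64(0.4))
```

{"fn": "drive_tool", "kwargs": {
  "increments": [
    {"x": 6.6,"y": -8.3,"z": 0,"turn": 0.4,"jaw": 4},
    {"x": 6.6,"y": -8.3,"z": 0,"turn": 0.4,"jaw": 4},
    {"x": 6.6,"y": -8.3,"z": 0,"turn": 0.4,"jaw": 4},
    {"x": 6.6,"y": -8.3,"z": 4,"turn": 0.4,"jaw": 4},
    {"x": 6.6,"y": -8.3,"z": 8,"turn": 0.4,"jaw": 4},
    {"x": 6.6,"y": -8.3,"z": 8,"turn": 0.4,"jaw": 4},
    {"x": 6.6,"y": -8.3,"z": 8,"turn": 0.4,"jaw": 4},
    {"x": 6.6,"y": -8.3,"z": 8,"turn": 0.4,"jaw": 4}
  ]
}}

```text
t: 16.87
eef_pos: [0.5523, 0.151, 0.0964]
ee_rot: [[0.87, 0.493, 0.001], [0.493, -0.87, 0.0], [0.001, 0.0, -1.0]]
contact_force: [-0.1, 0.0, 0.4]
grip_width: 0.456
finger_force: 0.0
```

```bash
python3 -c "
from h import *
go(.5498,.1583,-60)"
```

```text
now [0.5523 0.151  0.0964] yang -60.47 shift cm [ 0.15 -0.76  0.  ] ('turn', np.float64(-0.5))
```

{"fn": "drive_tool", "kwargs": {
  "increments": [
    {"x": 0.1,"y": -0.8,"z": 0,"turn": -0.5,"jaw": 4},
    {"x": 0.1,"y": -0.8,"z": 2,"turn": -0.5,"jaw": 4},
    {"x": 0.1,"y": -0.8,"z": 4,"turn": -0.5,"jaw": 4},
    {"x": 0.1,"y": -0.8,"z": 4,"turn": -0.5,"jaw": 4},
    {"x": 0.1,"y": -0.8,"z": 4,"turn": -0.5,"jaw": 4},
    {"x": 0.1,"y": -0.8,"z": 4,"turn": -0.5,"jaw": 4}
  ]
}}

```text
t: 17.37
eef_pos: [0.5493, 0.159, 0.0565]
ee_rot: [[0.866, 0.501, 0.002], [0.501, -0.866, 0.001], [0.002, 0.001, -1.0]]
contact_force: [0.2, 1.0, 0.3]
grip_width: 0.459
finger_force: 0.0
```

```bash
python3 -c "
from h import *
go(.5498,.1583,-60)"
```

```text
now [0.5493 0.159  0.0565] yang -59.95 shift cm [0.01 0.08 0.  ] ('turn', np.float64(0.1))
```

{"fn": "drive_tool", "kwargs": {
  "increments": [
    {"x": 0,"y": 0,"z": 1,"turn": 0,"jaw": 4},
    {"x": 0,"y": 0,"z": 1.75,"turn": 0,"jaw": 4},
    {"x": 0,"y": 0,"z": 1.75,"turn": 0,"jaw": 4},
    {"x": 0,"y": 0,"z": 1.75,"turn": 0,"jaw": 0.5},
    {"x": 0,"y": 0,"z": 1.75,"turn": 0,"jaw": 0.5},
    {"x": 0,"y": 0,"z": 1.75,"turn": 0,"jaw": 0.5},
    {"x": 0,"y": 0,"z": 1.75,"turn": 0,"jaw": 0.5},
    {"x": 0,"y": 0,"z": 1.75,"turn": 0,"jaw": 0.5}
  ]
}}

```text
t: 18.03
eef_pos: [0.5489, 0.159, 0.0375]
ee_rot: [[0.866, 0.501, 0.001], [0.501, -0.866, 0.001], [0.001, 0.0, -1.0]]
contact_force: [0.4, -0.8, 5.5]
grip_width: 0.172
finger_force: 31.1
```

{"fn": "drive_tool", "kwargs": {
  "increments": [
    {"x": 0,"y": 0,"z": 0,"turn": 0,"jaw": 0.5},
    {"x": 0,"y": 0,"z": 0,"turn": 0,"jaw": 0.5},
    {"x": 0,"y": 0,"z": -2,"turn": 0,"jaw": 0.5},
    {"x": 0,"y": 0,"z": -5,"turn": 0,"jaw": 0.5},
    {"x": 0,"y": 0,"z": -9,"turn": 0,"jaw": 0.5},
    {"x": 0,"y": 0,"z": -12,"turn": 0,"jaw": 0.5},
    {"x": 0,"y": 0,"z": -12,"turn": 0,"jaw": 0.5},
    {"x": 0,"y": 0,"z": -12,"turn": 0,"jaw": 0.5}
  ]
}}

```text
t: 18.7
eef_pos: [0.5493, 0.1585, 0.1582]
ee_rot: [[0.866, 0.5, 0.003], [0.5, -0.866, 0.0], [0.003, 0.001, -1.0]]
contact_force: [0.6, -0.1, -2.0]
grip_width: 0.172
finger_force: 30.5
```

```bash
python3 -c "
from h import *
go(*tray(-.035,-.06),-21.5)
i=snapshot('side');cv2.imwrite('pics/d.png',i)"
```

```text
now [0.5493 0.1585 0.1582] yang -59.97 shift cm [-3.072e+01  3.729e+01 -2.000e-02] ('turn', np.float64(-38.5))
```

View pics/d.png

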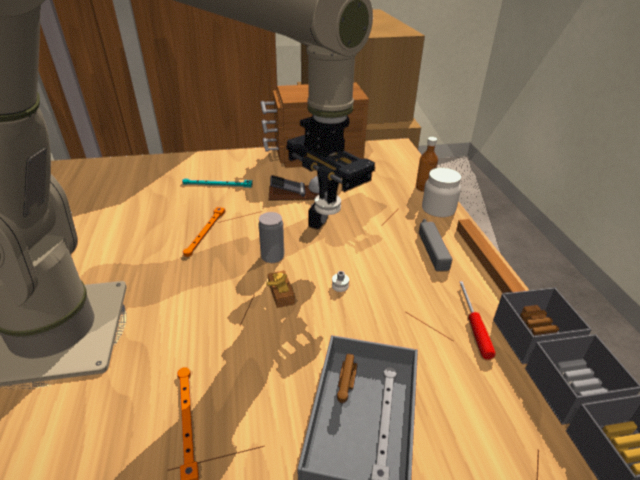

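The picture shows the large pulley held level at (328,203). In the tray, the handle stands at (347,377) beside the stay.

{"fn": "drive_tool", "kwargs": {
  "increments": [
    {"x": -17,"y": 22,"z": 0,"turn": -38.5,"jaw": 0.5},
    {"x": -17,"y": 22,"z": 0,"turn": -38.5,"jaw": 0.5},
    {"x": -17,"y": 22,"z": 0,"turn": -38.5,"jaw": 0.5},
    {"x": -17,"y": 22,"z": 0,"turn": -38.5,"jaw": 0.5},
    {"x": -17,"y": 22,"z": 0,"turn": -38.5,"jaw": 0.5},
    {"x": -17,"y": 22,"z": 0,"turn": -38.5,"jaw": 0.5},
    {"x": -17,"y": 22,"z": 0,"turn": -38.5,"jaw": 0.5},
    {"x": -17,"y": 22,"z": 0,"turn": -38.5,"jaw": 0.5}
  ]
}}

```text
t: 19.42
eef_pos: [0.5089, -0.1247, 0.1547]
ee_rot: [[0.372, 0.928, -0.004], [0.928, -0.372, -0.001], [-0.003, -0.003, -1.0]]
contact_force: [0.5, -0.5, -0.9]
grip_width: 0.174
finger_force: 30.9
```

```bash
python3 -c "
from h import *
go(*tray(-.035,-.06),-21.5)"
```

```text
now [ 0.5089 -0.1247  0.1547] yang -21.86 shift cm [-19.39   3.58   0.04] ('turn', np.float64(-0.4))
```

{"fn": "drive_tool", "kwargs": {
  "increments": [
    {"x": -19.4,"y": 3.6,"z": 0,"turn": -0.4,"jaw": 0.5},
    {"x": -19.4,"y": 3.6,"z": 0,"turn": -0.4,"jaw": 0.5},
    {"x": -19.4,"y": 3.6,"z": 0,"turn": -0.4,"jaw": 0.5},
    {"x": -19.4,"y": 3.6,"z": 0,"turn": -0.4,"jaw": 0.5},
    {"x": -19.4,"y": 3.6,"z": 0,"turn": -0.4,"jaw": 0.5},
    {"x": -19.4,"y": 3.6,"z": 0,"turn": -0.4,"jaw": 0.5},
    {"x": -19.4,"y": 3.6,"z": 3,"turn": -0.4,"jaw": 0.5},
    {"x": -19.4,"y": 3.6,"z": 3,"turn": -0.4,"jaw": 0.5}
  ]
}}

```text
t: 20.08
eef_pos: [0.471, -0.3098, 0.1214]
ee_rot: [[0.361, 0.933, -0.006], [0.933, -0.36, 0.005], [0.002, -0.008, -1.0]]
contact_force: [-1.0, 0.8, -2.3]
grip_width: 0.174
finger_force: 30.9
```

{"fn": "drive_tool", "kwargs": {
  "increments": [
    {"x": 0,"y": 0,"z": 0,"turn": 0,"jaw": 0.5},
    {"x": 0,"y": 0,"z": 0,"turn": 0,"jaw": 0.5},
    {"x": 0,"y": 0,"z": 0,"turn": 0,"jaw": 0.5},
    {"x": 0,"y": 0,"z": 0,"turn": 0,"jaw": 0.5}
  ]
}}

```text
t: 20.42
eef_pos: [0.4746, -0.3107, 0.128]
ee_rot: [[0.359, 0.933, 0.001], [0.933, -0.359, -0.001], [-0.0, 0.001, -1.0]]
contact_force: [0.4, -0.0, -0.7]
grip_width: 0.174
finger_force: 30.9
```

```bash
python3 -c "
from h import *
go(*tray(-.035,-.06),-21.5)"
```

```text
now [ 0.4746 -0.3107  0.128 ] yang -21.02 shift cm [-0.85 -0.17  0.  ] ('turn', np.float64(0.5))
```

{"fn": "drive_tool", "kwargs": {
  "increments": [
    {"x": -0.8,"y": -0.1,"z": 0,"turn": 0.5,"jaw": 0.5},
    {"x": -0.8,"y": -0.1,"z": 3,"turn": 0.5,"jaw": 0.5},
    {"x": -0.8,"y": -0.1,"z": 5,"turn": 0.5,"jaw": 0.5},
    {"x": -0.8,"y": -0.1,"z": 7,"turn": 0.5,"jaw": 0.5},
    {"x": -0.8,"y": -0.1,"z": 7.6,"turn": 0.5,"jaw": 0.5},
    {"x": -0.8,"y": -0.1,"z": 7.6,"turn": 0.5,"jaw": 0.5},
    {"x": -0.8,"y": -0.1,"z": 7.6,"turn": 0.5,"jaw": 0.5},
    {"x": -0.8,"y": -0.1,"z": 7.6,"turn": 0.5,"jaw": 0.5}
  ]
}}

```text
t: 21.08
eef_pos: [0.471, -0.3185, 0.0525]
ee_rot: [[0.367, 0.93, 0.002], [0.93, -0.367, -0.001], [-0.001, 0.002, -1.0]]
contact_force: [-0.0, -0.5, -1.0]
grip_width: 0.171
finger_force: 31.0
```

{"fn": "drive_tool", "kwargs": {
  "increments": [
    {"x": 0,"y": 0,"z": 0.5,"turn": 0,"jaw": 0.5},
    {"x": 0,"y": 0,"z": 0.8,"turn": 0,"jaw": 0.5},
    {"x": 0,"y": 0,"z": 0.8,"turn": 0,"jaw": 0.5},
    {"x": 0,"y": 0,"z": 0.8,"turn": 0,"jaw": 0.5}
  ]
}}

```text
t: 21.42
eef_pos: [0.4701, -0.318, 0.043]
ee_rot: [[0.367, 0.93, -0.0], [0.93, -0.367, -0.0], [-0.0, -0.0, -1.0]]
contact_force: [-0.5, -0.7, -0.2]
grip_width: 0.171
finger_force: 30.9
```

{"fn": "drive_tool", "kwargs": {
  "increments": [
    {"x": 0,"y": 0,"z": 0,"turn": 0,"jaw": 3},
    {"x": 0,"y": 0,"z": 0,"turn": 0,"jaw": 3},
    {"x": 0,"y": 0,"z": 0,"turn": 0,"jaw": 3},
    {"x": 0,"y": 0,"z": -2,"turn": 0,"jaw": 3},
    {"x": 0,"y": 0,"z": -6,"turn": 0,"jaw": 3},
    {"x": 0,"y": 0,"z": -10,"turn": 0,"jaw": 3},
    {"x": 0,"y": 0,"z": -13,"turn": 0,"jaw": 3},
    {"x": 0,"y": 0,"z": -13,"turn": 0,"jaw": 3}
  ]
}}

```text
t: 22.08
eef_pos: [0.4731, -0.319, 0.1798]
ee_rot: [[0.367, 0.93, 0.007], [0.93, -0.367, -0.006], [-0.003, 0.009, -1.0]]
contact_force: [0.3, -0.1, 0.8]
grip_width: 0.345
finger_force: 0.0
```

```bash
python3 -c "
from h import *
go(.475,.429,-21.5)
i=snapshot('top');A=np.full((600,800,3),0,np.uint8);
A[:480,:330]=cv2.resize(cv2.imread('pics/top0.png')[200:287,165:225],(331,480),interpolation=cv2.INTER_CUBIC)[:,:330]
B=cv2.resize(i[205:335,415:565],None,fx=3,fy=3);A[:B.shape[0],340:340+B.shape[1]]=B
cv2.imwrite('pics/e.png',A)"
```

```text
now [ 0.4731 -0.319   0.1798] yang -21.53 shift cm [ 69.65 -27.28  -0.42] ('turn', np.float64(-0.0))
```

View pics/e.png

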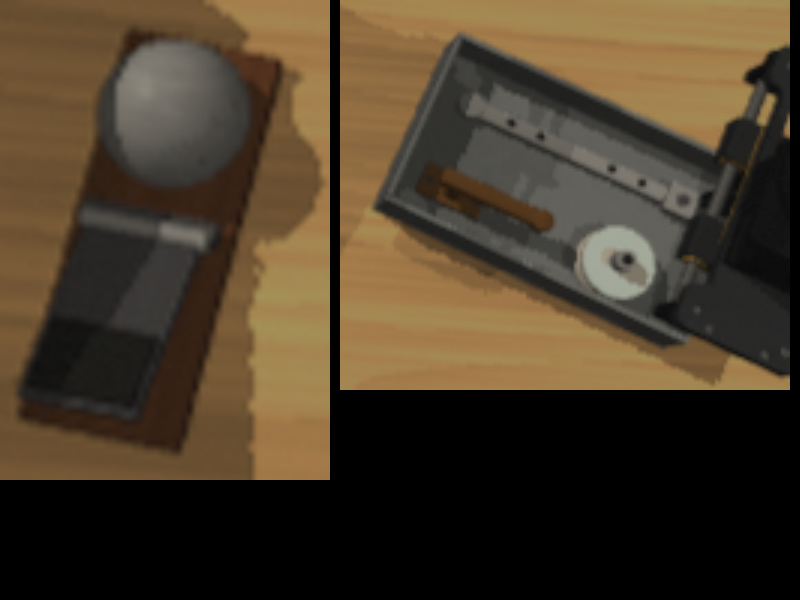

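All three are in the tray and apart from each other: stay at upper right, handle at left, pulley at lower right. The pad's centre is at full-image pixel (182,266).

```bash
python3 -c "
from h import *
print(plane('top',181.9,265.7,.043),plane('top',196.2,220,.03))
for p in [(20,415),(180,452),(282,60),(125,30)]: print(plane('top',165+p[0]/5.517,200+p[1]/5.517,.008)[:2])
go(.467,.433,-21.5)"
```

```text
[0.46693316 0.43634086 0.043     ] [0.58150871 0.42275983 0.03      ]
[0.44732263 0.47486843]
[0.43708871 0.40428024]
[0.61436423 0.38385402]
[0.62246568 0.45520768]
now [ 0.4719 -0.3188  0.1767] yang -21.55 shift cm [ 69.74 -28.07  -0.31] ('turn', np.float64(-0.0))
```

{"fn": "drive_tool", "kwargs": {
  "increments": [
    {"x": 30,"y": -12,"z": 0,"turn": 0,"jaw": 0},
    {"x": 30,"y": -12,"z": 0,"turn": 0,"jaw": 0},
    {"x": 30,"y": -12,"z": 0,"turn": 0,"jaw": 0},
    {"x": 30,"y": -12,"z": 0,"turn": 0,"jaw": 0},
    {"x": 30,"y": -12,"z": 0,"turn": 0,"jaw": 0},
    {"x": 30,"y": -12,"z": 0,"turn": 0,"jaw": 0},
    {"x": 30,"y": -12,"z": 0,"turn": 0,"jaw": 0},
    {"x": 30,"y": -12,"z": 0,"turn": 0,"jaw": 0}
  ]
}}

```text
t: 22.8
eef_pos: [0.4678, 0.0084, 0.1726]
ee_rot: [[0.365, 0.931, -0.0], [0.931, -0.365, -0.0], [-0.0, -0.0, -1.0]]
contact_force: [1.0, -0.0, 0.7]
grip_width: 0.008
finger_force: 0.0
```

{"fn": "drive_tool", "kwargs": {
  "increments": [
    {"x": 26,"y": -10.5,"z": 0,"turn": -15,"jaw": 0},
    {"x": 26,"y": -10.5,"z": 0,"turn": -15,"jaw": 0},
    {"x": 26,"y": -10.5,"z": 0,"turn": -15,"jaw": 0},
    {"x": 26,"y": -10.5,"z": 0,"turn": -15,"jaw": 0},
    {"x": 26,"y": -10.5,"z": 0,"turn": -15,"jaw": 0},
    {"x": 26,"y": -10.5,"z": 0,"turn": -15,"jaw": 0},
    {"x": 26,"y": -10.5,"z": 0,"turn": -15,"jaw": 0},
    {"x": 26,"y": -10.5,"z": 0,"turn": -15,"jaw": 0}
  ]
}}

```text
t: 23.47
eef_pos: [0.4635, 0.2927, 0.1725]
ee_rot: [[0.105, 0.994, -0.002], [0.994, -0.105, 0.004], [0.004, -0.002, -1.0]]
contact_force: [-0.8, -0.5, 1.2]
grip_width: 0.002
finger_force: 0.0
```

```bash
python3 -c "
from h import *
print(plane('side',285,163,0),plane('side',365,163,0))
go(.467,.4345,-6.6)"
```

```text
[0.50991623 0.61877767 0.        ] [0.75410376 0.58229162 0.        ]
now [0.4635 0.2927 0.1725] yang -6.03 shift cm [14.14 -1.14  0.05] ('turn', np.float64(0.6))
```

{"fn": "drive_tool", "kwargs": {
  "increments": [
    {"x": 14.1,"y": -1.1,"z": 0,"turn": 0,"jaw": 0},
    {"x": 14.1,"y": -1.1,"z": 0,"turn": 0,"jaw": 0},
    {"x": 14.1,"y": -1.1,"z": 0,"turn": 0,"jaw": 0},
    {"x": 14.1,"y": -1.1,"z": 0,"turn": 0,"jaw": 0},
    {"x": 14.1,"y": -1.1,"z": 3,"turn": 0,"jaw": 0},
    {"x": 14.1,"y": -1.1,"z": 6,"turn": 0,"jaw": 0},
    {"x": 14.1,"y": -1.1,"z": 6,"turn": 0,"jaw": 0},
    {"x": 14.1,"y": -1.1,"z": 6,"turn": 0,"jaw": 0}
  ]
}}

```text
t: 24.13
eef_pos: [0.471, 0.4258, 0.1114]
ee_rot: [[0.114, 0.994, -0.003], [0.994, -0.114, -0.003], [-0.003, -0.003, -1.0]]
contact_force: [-0.2, -0.6, 0.1]
grip_width: 0.006
finger_force: 0.0
```

{"fn": "drive_tool", "kwargs": {
  "increments": [
    {"x": 0,"y": 0,"z": 0,"turn": 0,"jaw": 0},
    {"x": 0,"y": 0,"z": 0,"turn": 0,"jaw": 0},
    {"x": 0,"y": 0,"z": 0,"turn": 0,"jaw": 0},
    {"x": 0,"y": 0,"z": 0,"turn": 0,"jaw": 0}
  ]
}}

```text
t: 24.47
eef_pos: [0.4723, 0.427, 0.1143]
ee_rot: [[0.115, 0.993, 0.002], [0.993, -0.115, 0.001], [0.001, 0.001, -1.0]]
contact_force: [0.2, -0.1, 0.4]
grip_width: 0.008
finger_force: 0.0
```

```bash
python3 -c "
from h import *
go(.467,.4345,-6.6)"
```

```text
now [0.4723 0.427  0.1143] yang -6.58 shift cm [ 0.68 -0.61 -0.  ] ('turn', np.float64(0.0))
```

Correct the offset and go down to first contact, with TCP about 0.06.

{"fn": "drive_tool", "kwargs": {
  "increments": [
    {"x": 0.7,"y": -0.6,"z": 0,"turn": 0,"jaw": 0},
    {"x": 0.7,"y": -0.6,"z": 2.5,"turn": 0,"jaw": 0},
    {"x": 0.7,"y": -0.6,"z": 4.5,"turn": 0,"jaw": 0},
    {"x": 0.7,"y": -0.6,"z": 5,"turn": 0,"jaw": 0},
    {"x": 0.7,"y": -0.6,"z": 5,"turn": 0,"jaw": 0},
    {"x": 0.7,"y": -0.6,"z": 5,"turn": 0,"jaw": 0},
    {"x": 0.7,"y": -0.6,"z": 5,"turn": 0,"jaw": 0}
  ]
}}

```text
t: 25.05
eef_pos: [0.4669, 0.4352, 0.0644]
ee_rot: [[0.114, 0.993, 0.001], [0.993, -0.114, 0.001], [0.001, 0.001, -1.0]]
contact_force: [0.5, 0.2, 0.3]
grip_width: 0.009
finger_force: 0.0
```

{"fn": "drive_tool", "kwargs": {
  "increments": [
    {"x": 0,"y": 0,"z": 0.6,"turn": 0,"jaw": 0},
    {"x": 0,"y": 0,"z": 1.2,"turn": 0,"jaw": 0},
    {"x": 0,"y": 0,"z": 1.8,"turn": 0,"jaw": 0},
    {"x": 0,"y": 0,"z": 1.8,"turn": 0,"jaw": 0},
    {"x": 0,"y": 0,"z": 1.8,"turn": 0,"jaw": 0}
  ]
}}

```text
t: 25.47
eef_pos: [0.4661, 0.4356, 0.0456]
ee_rot: [[0.113, 0.994, -0.0], [0.994, -0.113, 0.002], [0.002, -0.0, -1.0]]
contact_force: [-2.9, 0.6, 7.0]
grip_width: 0.003
finger_force: 3.4
```

{"fn": "drive_tool", "kwargs": {
  "increments": [
    {"x": 0,"y": 0,"z": 0.3,"turn": 0,"jaw": 0},
    {"x": 0,"y": 0,"z": 0.5,"turn": 0,"jaw": 0},
    {"x": 0,"y": 0,"z": 0.5,"turn": 0,"jaw": 0},
    {"x": 0,"y": 0,"z": 0.5,"turn": 0,"jaw": 0},
    {"x": 0,"y": 0,"z": 0.5,"turn": 0,"jaw": 0}
  ]
}}

```text
t: 25.88
eef_pos: [0.4657, 0.4357, 0.0409]
ee_rot: [[0.113, 0.994, -0.0], [0.994, -0.113, 0.002], [0.001, -0.0, -1.0]]
contact_force: [-4.5, -0.2, 8.1]
grip_width: 0.006
finger_force: 4.3
```

{"fn": "drive_tool", "kwargs": {
  "increments": [
    {"x": 0,"y": 0,"z": 0.15,"turn": 0,"jaw": 0},
    {"x": 0,"y": 0,"z": 0.3,"turn": 0,"jaw": 0},
    {"x": 0,"y": 0,"z": 0.3,"turn": 0,"jaw": 0},
    {"x": 0,"y": 0,"z": 0.3,"turn": 0,"jaw": 0}
  ]
}}

```text
t: 26.22
eef_pos: [0.4657, 0.4358, 0.04]
ee_rot: [[0.113, 0.994, 0.001], [0.994, -0.113, 0.001], [0.001, 0.0, -1.0]]
contact_force: [-8.8, -7.5, 27.2]
grip_width: 0.008
finger_force: 13.9
```

The force has jumped to 27 N and travel has stopped, so the pedal is on its stop. I raise the tool well clear.

{"fn": "drive_tool", "kwargs": {
  "increments": [
    {"x": 0,"y": 0,"z": 0,"turn": 0,"jaw": 0},
    {"x": 0,"y": 0,"z": -1,"turn": 0,"jaw": 0},
    {"x": 0,"y": 0,"z": -3,"turn": 0,"jaw": 0},
    {"x": 0,"y": 0,"z": -6,"turn": 0,"jaw": 0},
    {"x": 0,"y": 0,"z": -10,"turn": 0,"jaw": 0},
    {"x": 0,"y": 0,"z": -14,"turn": 0,"jaw": 0},
    {"x": 0,"y": 0,"z": -15,"turn": 0,"jaw": 0},
    {"x": 0,"y": 0,"z": -15,"turn": 0,"jaw": 0}
  ]
}}

```text
t: 26.88
eef_pos: [0.4675, 0.4359, 0.1908]
ee_rot: [[0.114, 0.993, 0.004], [0.993, -0.114, 0.004], [0.004, 0.004, -1.0]]
contact_force: [-1.5, 0.0, 0.1]
grip_width: 0.006
finger_force: 0.0
```

{"fn": "drive_tool", "kwargs": {
  "increments": [
    {"x": 0,"y": 0,"z": 0,"turn": 0,"jaw": 0},
    {"x": 0,"y": 0,"z": 0,"turn": 0,"jaw": 0},
    {"x": 0,"y": 0,"z": 0,"turn": 0,"jaw": 0},
    {"x": 0,"y": 0,"z": 0,"turn": 0,"jaw": 0},
    {"x": 0,"y": 0,"z": 0,"turn": 0,"jaw": 0},
    {"x": 0,"y": 0,"z": 0,"turn": 0,"jaw": 0}
  ]
}}

```text
t: 27.38
eef_pos: [0.4665, 0.4343, 0.1864]
ee_rot: [[0.114, 0.993, -0.001], [0.993, -0.114, -0.001], [-0.001, -0.001, -1.0]]
contact_force: [0.2, -0.1, -0.3]
grip_width: 0.005
finger_force: 0.0
```

```bash
python3 -c "
from h import *
A=np.zeros((520,800,3),np.uint8)
A[:,:400]=cv2.resize(snapshot('top')[205:335,440:540+0][:, :100],(400,520));A[:300,400:]=cv2.resize(snapshot('side')[150:300,230:430],(400,300))
cv2.imwrite('pics/f.png',A)"
```

```text
(no output)
```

View pics/f.png

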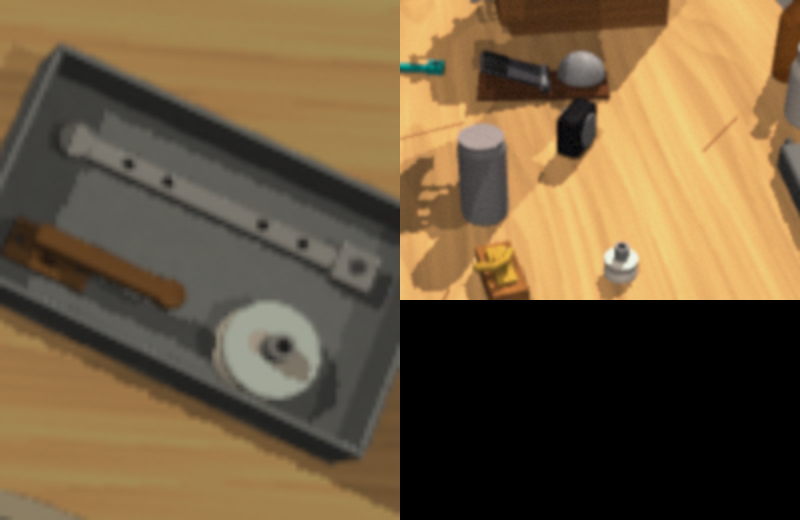

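All three lie flat and separate in the tray, the pedal is back up, and the other things are where they were.

```bash
python3 -c "
from bench import *
print(finish_job())"
```

```text
the job is handed in; nothing more can be done
None
```

The stay, handle and larger pulley are lying flat in the tray, and the bell pedal was pressed to its stop and has sprung back. The job is handed in after about 27 s of robot time; no verdict came back.

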